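Feel for the pry notch and lever up the stuck chest lid

TASK

The lid of the carved chest has stuck. Take the flat lever bar from its sloping rest, set its tip against the chest's front just under the lid's edge and drag it sideways along the front until it drops into the hidden pry notch; stop there, push the tip in under the lid and, with the notch's lower edge as fulcrum, press the handle down until the lid's front edge stands open by about a finger's width (15 mm). Then draw the bar out and put it back on its rest as it lay, leaving the lid ajar, keeping the gripper off the chest and leaving the other things on the bench undisturbed.

Things in the scene. Friction and masses are not known exactly. Their poses are not given: they have to be found in the camera images.
- chest: Fixed pale wooden chest, 300 mm wide (y), 150 deep, walls 145 high, lid on top. Origin: on the bench below the middle of its front face, which is the plane x=0 and faces the robot (-x); the hollow inside is at +x. The front is flat from y=-85 to +85 mm; beyond, two full-height posts stand out 10 mm; a 20 mm high skirting stands out 5 mm. Front wall 6 mm thick.
- front_mid (a point): Middle of the chest's front face at notch height (137.5 mm up). One pry notch is cut in the wall's top edge right under the lid: 36 mm wide, from 130 mm up to the lid's underside at 145 mm, open through to the inside. Its middle lies up to 48 mm to either side of this point: unknown, to be felt for. Elsewhere the wall reaches the lid.
- lid (a joint): Lid angle, rad: 0 shut, grows as the front edge rises; 15 mm open is about 0.09. Hinge along y at x=150, z=145 mm of the chest. Lid: star-carved pale wood, 320 x 164 x 16 mm, 0.5 kg, underside at z=145 mm, overhangs the front face by 12 mm. Tight all the way (about 15 N upwards at the front edge); stays where it is left.
- lid_edge (a point): Middle of the lid's lower front edge, 12 mm in front of the front face, 145 mm up when shut.
- rest: Fixed wooden tool rest, base 250 x 90 mm, holding the bar at a 30 degree slope, left or right in front of the chest. Origin: on the bench under its middle; x level, in the direction in which the bar's tip points (tip low, handle high). The handle from 80 to 10 mm behind the bar's middle is free at both sides; its last 20 mm lies on a saddle.
- rest_mid (a point): Where the bar's middle (its origin) lies when on the rest: 80 mm above the bench, above the rest's origin.
- rest_foot (a point): Where the bar's tip lies when on the rest: 100 mm down the slope from rest_mid, against a stop. The blade lies on a bed between two cheeks 32 mm apart, 20 mm high, spanning 27 to 97 mm from rest_mid.
- bar: Loose lever bar like a blunt chisel, 200 mm long, 0.15 to 0.3 kg. Origin mid-length on its axis; x to the tip, y across its width, z out of its flat upper side. Blade: steel, 24 wide, 5 thick, x=-10 to +100 mm. Handle: dark wood, 28 wide (y), 22 thick (z), x=-100 to -8 mm. Balances near x=+4 mm. Starts on the rest.
- bar_tip (a point): Middle of the blade's square end, at x=+100 mm of the bar.
- jar: Bystander: amber glass jar, 72 mm wide, 115 mm high. Origin under its middle.
- mallet: Bystander: turned carver's mallet standing on its head, head 84 mm wide and 85 mm high, handle up to 185 mm. Origin under its middle.
- gouge: Bystander: gouge lying on the bench, 190 mm long, 24 mm high, close in front of the robot. Origin on its underside, near mid-length; x towards its steel end.
Mind the look-alikes: they are no part of the job. Leave any green look-alike of the bar alone.

How it is judged:
On the way, in this order (a step that is already met when the one before it is completed fails the run):
1. The bar's tip is set against the chest's front, under the lid's edge (within 5 mm of the face, in the top 25 mm) (x of bar_tip in the frame of chest between -0.005 and 0.004 m and y of bar_tip in the frame of chest between -0.086 and 0.086 m and z of bar_tip in the frame of chest between 0.12 and 0.145 m), for 0.3 s.
2. The tip has dropped at least 10 mm into the notch, still under the shut lid (x of bar_tip in the frame of chest between 0.01 and 0.1 m and y of bar_tip in the frame of chest between -0.08 and 0.08 m and z of bar_tip in the frame of chest between 0.06 and 0.2 m and value of joint lid below 0.02 rad and linear speed of bar below 0.08 m/s), for 0.2 s.
3. The lid is levered open (front edge up at least 11 mm, 0.07 rad) with the bar's tip in the notch (x of bar_tip in the frame of chest between 0.01 and 0.1 m and y of bar_tip in the frame of chest between -0.08 and 0.08 m and z of bar_tip in the frame of chest between 0.06 and 0.2 m and value of joint lid above 0.07 rad), for 0.2 s.
At the end, for the whole second after the job is handed in: The lid stands open by 0.07 to 0.33 rad (about 11 to 52 mm at the front edge); the bar lies at rest on its rest as at the start: its middle within 20 mm of rest_mid and its tip within 25 mm of rest_foot (value of joint lid between 0.07 and 0.33 rad and distance between bar and rest_mid below 0.02 m and distance between bar_tip and rest_foot below 0.025 m and linear speed of bar below 0.02 m/s); the robot touches nothing.
It fails at once if The lid is thrown wide open (over 0.5 rad) (value of joint lid above 0.5 rad).
It fails at once if The gripper or arm presses on the chest or its lid (over 4 N) (contact force between any of the fingers, the arm and chest above 4 N).
It fails at once if The jar is disturbed (moved over 25 mm) (distance of jar from where it was at the start of the episode above 0.025 m).
It fails at once if The mallet is disturbed (moved over 25 mm) (distance of mallet from where it was at the start of the episode above 0.025 m).
It fails at once if The gouge is disturbed (moved over 25 mm) (distance of gouge from where it was at the start of the episode above 0.025 m).
It also fails if it takes over 72 s, if anything falls off the work surface, if the arm or the gripper's body presses on something with over 40 N, if the wrist force passes 120 N, or if a joint passes its speed limit or range.

ROBOT

A 6-joint arm with a two-finger parallel gripper is mounted at the origin on the work surface. World frame = base frame: x ahead of the robot, y to its left, z up, the work surface at z = 0. Lengths are in m, angles in rad, forces in N, time in s.
With the tool pointing down it reaches from about 0.35 to 0.975 m from the base axis. Payload 7.1 kg.
Tool frame: the origin (TCP) lies between the finger pads; the fingertips stand 11 mm ahead of it and the grasp point (between the pads) lies 8 mm behind it; z points along the fingers, y is the line along which they close (so a half turn about z gives the same grasp; the last joint's range is limited). The gripper opens to 88 mm and grips with 3 to 60 N. Pads are 20 mm wide; open, the fingers measure 115 mm over their backs; the gripper's body (75 mm by 178 mm) begins 61 mm behind the grasp point.
Start: joints at [-1.273, 0.423, 1.63, -0, 1.089, -0.019], TCP at [0.195, -0.594, 0.234] pointing down, gripper open.
Joint ranges: [-3, 3], [-0.9, 2.11], [0.09, 2.58], [-1.31, 4.45], [0.11, 2.69], [-2.54, 2.54]. Speed limits (rad/s): [2.39, 2.39, 3.01, 3.14, 3.14, 3.14].

INTERFACE

Orientations are given as [roll, pitch, yaw] about the fixed x, y, z axes, in that order (R = Rz(yaw) Ry(pitch) Rx(roll)).
In Python, from workcell import env, imaging, workorder, models gives the robot as it stands.
- The arm moves only by the tool step_arm, never from a script. Its argument "deltas" is one flat list of numbers, 5 for each row, row after row: the gripper command: -1 is fully open, 1 is shut, values between are in proportion, then the shift along the tool's x, y, z normalised to -1 to 1, where 1 is 10 cm, then the turn about the tool's z normalised to -1 to 1, where 1 is 4 degrees. In form: [grip, x, y, z, turn, grip, x, y, z, turn, ...]. A call has exactly 10 rows; each row shifts and turns the commanded pose from where the row before left it, along the tool's axes as they then stand; what a row does not reach is not made up. A row lasts 1/12 s, in which the tool goes at most 41.7 mm and 7.16 degrees, less where a joint would pass 70% of its speed; a pose out of reach is approached as far as the arm can. A call with a number of a shift or a turn outside -1 to 1 is refused whole. A call with a gripper value outside its range is refused whole. The fingers move at their own pace and stop on an object; "force" is the grip in N (left out, the last holds). Time passes only in rows, so rows that do not move let the fingers close, or fill a call up. It gives the time, the measured TCP pose, the force, the opening and the grip force at its end, in the units of the state.
- env.get_state(): the state, without advancing time (a new reading comes with each control period).
- imaging.get_image(name): name is "scene" or "side" or "wrist"; returns the picture (384x512x3 uint8, red, green, blue); there is no depth.
- imaging.camera_params(name): a dict with "camera_matrix" (3x3 intrinsics, pixels), "rvec" (rotation vector, rad) and "tvec" (3), from world to camera coordinates, as OpenCV has them; the wrist camera has in their place "hand_eye" (4x4, takes a point from camera to tool coordinates, whose origin is the TCP and whose axes are the flange's). Camera axes: x right, y down, z forward; pixel columns grow to the right and rows downward; lengths in m; the calibration is good to about 2 mm. A picture is of the moment at which its call begins: read the wrist's pose just before it. camera_params takes no time and is no camera call.
- workorder.hand_in(): hands the job in; it is judged then, once.
Trained networks look in the newest picture that a camera, given by its name, has taken for a name from the list of things; names that differ only in an ending like _2 or _b are one class to them, and where a whole thing is asked for, a point or a joint stands for the part that bears it (a point fixed in the world has none). Each returns a list of dicts, best first, with "p" (0 to 1); they miss things now and then, are a little off and sometimes report something else, mostly with a low value. They report only what shows in the picture. A call takes as long as a camera call. They do not tell look-alikes from the thing itself.
- models.find_in(label, camera): "extent" ([left, top, right, bottom] as shares, 0 to 1, of the picture: columns of its width, rows of its height, round what is visible of it).
The state is a dict: "clock": time; "q": joint angles; "joint_vel": joint speeds; "tau": joint torques, N m; "ee_pos": TCP position; "orientation": TCP orientation; "contact_force": force on the tool from outside, world axes, zero at the start; "wrist_torque": the same for the moment, N m; "width": finger opening in m; "finger_force": force on a finger pad.
Only numpy, scipy, OpenCV 4.12 (cv2) and the standard library are available. Lean on these libraries where they do the work, as an engineer would, in place of code of your own. Each camera call takes 0.05 s, during which the arm holds its last target. There are 200 camera calls.

## Working session

There is one attempt and no reset: what is moved stays moved. The work goes in short steps, Python scripts to look and compute and a tool call to move; the robot and the scene stay as the last step left them, time stands still between calls to the robot, and variables do not carry over. Pictures are saved under pics/ and viewed, at most 10 in all, crops included, and the job is handed in when it is done.

Besides the shell and the picture viewer there is one more tool, called after "Call:" as name(argument=value, ...) on one line, values as JSON. step_arm: Moves the arm, as the interface text tells. Its arguments: {"type":"object","properties":{"deltas":{"type":"array"},"force":{"type":"number"}},"required":["deltas"]}

```bash
ls; mkdir -p pics
python3 - <<'E'
from workcell import env, imaging, models
import cv2
print(env.get_state())
for c in ["scene","side"]:
    im=imaging.get_image(c); cv2.imwrite(f"pics/{c}0.png",cv2.resize(im[:,:,::-1],(800,600)))
    for l in ["bar","chest","rest","jar","mallet","gouge","lid"]:
        try: print(c,l,[(round(d['p'],2),[round(v*s) for v,s in zip(d['extent'],(512,384,512,384))]) for d in models.find_in(l,c)])
        except Exception as e: print(l,e)
    print(imaging.camera_params(c))
print(imaging.camera_params("wrist"))
E
```

```text
pics
{'clock': 0.0, 'q': array([-1.27299756e+00,  4.23836109e-01,  1.63070422e+00, -4.28128193e-05,
        1.08862317e+00, -1.89741062e-02]), 'joint_vel': array([ 0.00053952, -0.00037658,  0.00062891,  0.00074888, -0.00119358,
       -0.00055718]), 'tau': array([ 2.59814617e-03, -5.44626904e+01, -2.73659885e+01,  6.45589200e-02,
        2.27106514e-02, -1.26944265e-04]), 'ee_pos': array([ 0.19455385, -0.59336058,  0.23289907]), 'orientation': array([-3.14002137e+00,  8.09003040e-06,  3.16792758e-01]), 'contact_force': array([ 0.30361455, -0.10020971, -0.50498843]), 'wrist_torque': array([ 0.01942004,  0.01973161, -0.04763818]), 'finger_force': 0.0, 'width': 0.087675559290081}
scene bar [(0.75, [278, 96, 330, 131]), (0.71, [204, 90, 257, 112]), (0.18, [262, 167, 370, 285])]
scene chest [(0.96, [265, 171, 375, 298])]
scene rest [(0.59, [264, 107, 338, 144])]
scene jar [(0.71, [183, 259, 215, 294]), (0.25, [277, 96, 331, 127])]
scene mallet [(0.63, [347, 116, 379, 164])]
scene gouge [(0.71, [212, 168, 269, 189]), (0.3, [266, 104, 337, 147])]
scene lid [(0.66, [259, 167, 372, 282])]
{'c
[... 797 characters left out ...]
.53327557],
       [  0.        ,   0.        ,   1.        ]]), 'rvec': array([ 0.16965608, -2.68490554,  1.49585676]), 'tvec': array([0.47804391, 0.13165457, 1.25108896])}
{'camera_matrix': array([[273.48151438,   0.        , 252.57308211],
       [  0.        , 273.48151438, 192.4422664 ],
       [  0.        ,   0.        ,   1.        ]]), 'hand_eye': array([[ 7.92230785e-04, -9.65425987e-01, -2.60676115e-01,
         6.97123959e-02],
       [ 9.99999162e-01,  1.03175969e-03, -7.82033645e-04,
        -3.07708557e-04],
       [ 1.02395071e-03, -2.60675277e-01,  9.65425995e-01,
        -1.51701902e-01],
       [ 0.00000000e+00,  0.00000000e+00,  0.00000000e+00,
         1.00000000e+00]])}
```

View pics/scene0.png

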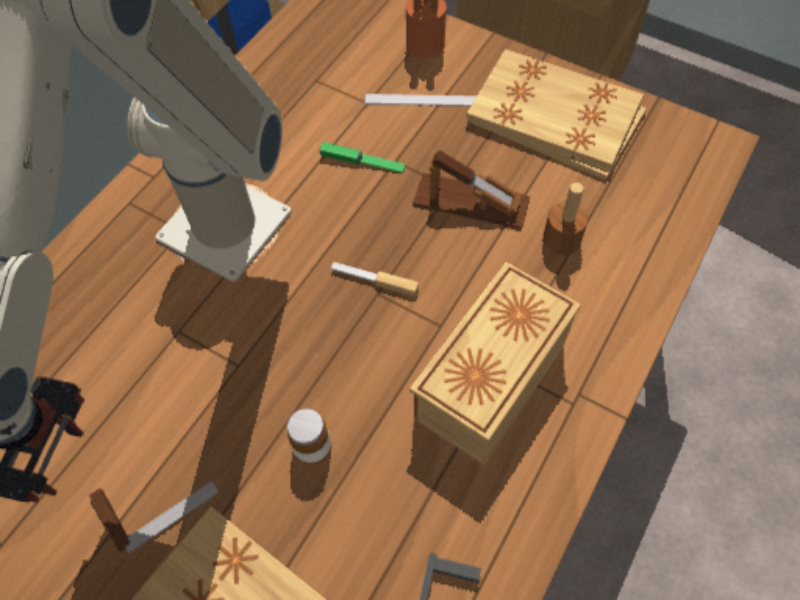

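View pics/side0.png

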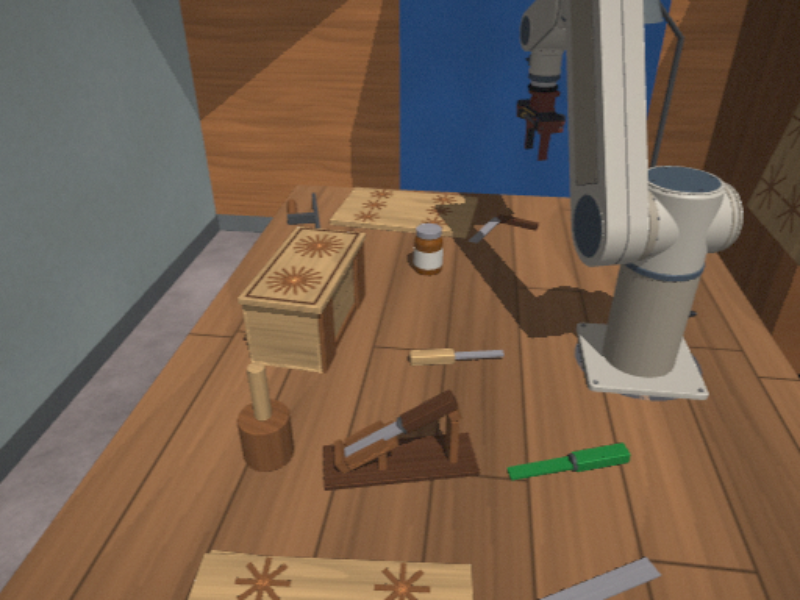

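Chest sits ahead of the robot (scene px ~415-578, 265-460 at 800 wide), the rest with the dark bar at ~(470,185), and the green look-alike at (360,158). I'll enlarge the chest and rest for corner picking.

Run:
```python
from workcell import imaging
import cv2,numpy as np
s=imaging.get_image("scene")[:,:,::-1]; d=imaging.get_image("side")[:,:,::-1]
np.save('s.npy',s);np.save('d.npy',d)
def crop(im,x,y,w,h,k,gx=10):
    c=cv2.resize(im[y:y+h,x:x+w],None,fx=k,fy=k,interpolation=cv2.INTER_CUBIC)
    for i in range((x+9)//10*10,x+w,10): cv2.line(c,(int((i-x+.5)*k),0),(int((i-x+.5)*k),6 if i%50 else 16),(0,0,255),1)
    for j in range((y+9)//10*10,y+h,10): cv2.line(c,(0,int((j-y+.5)*k)),(6 if j%50 else 16,int((j-y+.5)*k)),(0,0,255),1)
    return c
a=np.zeros((560,800,3),np.uint8)
c=crop(s,260,162,110,140,4);a[:c.shape[0],:c.shape[1]]=c
c=crop(d,150,140,90,100,4);a[:c.shape[0],440:440+c.shape[1]]=c
cv2.imwrite('pics/chest.png',a)
a=np.zeros((600,800,3),np.uint8)
c=crop(s,260,90,84,58,5);a[:c.shape[0],:c.shape[1]]=c
c=crop(d,200,245,112,72,5);a[-c.shape[0]:,240:240+c.shape[1]]=c[:, :560]
cv2.imwrite('pics/rest.png',a)
```

```text
(no output)
```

View pics/chest.png

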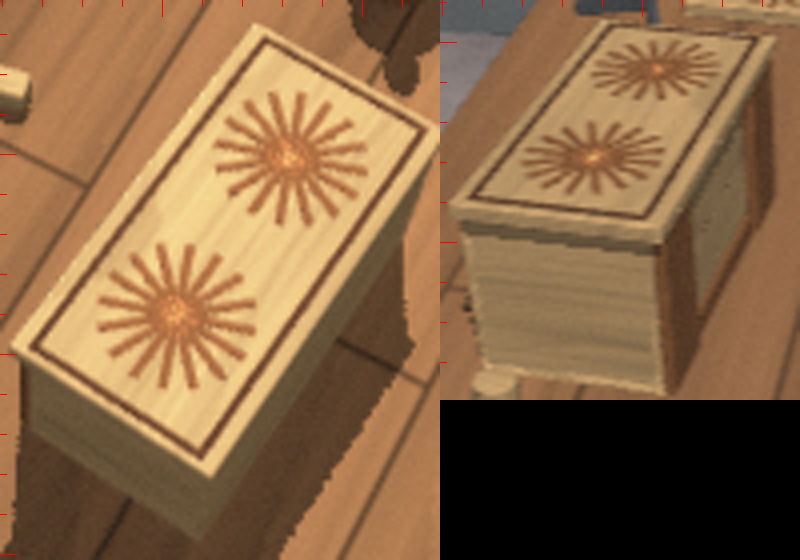

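View pics/rest.png

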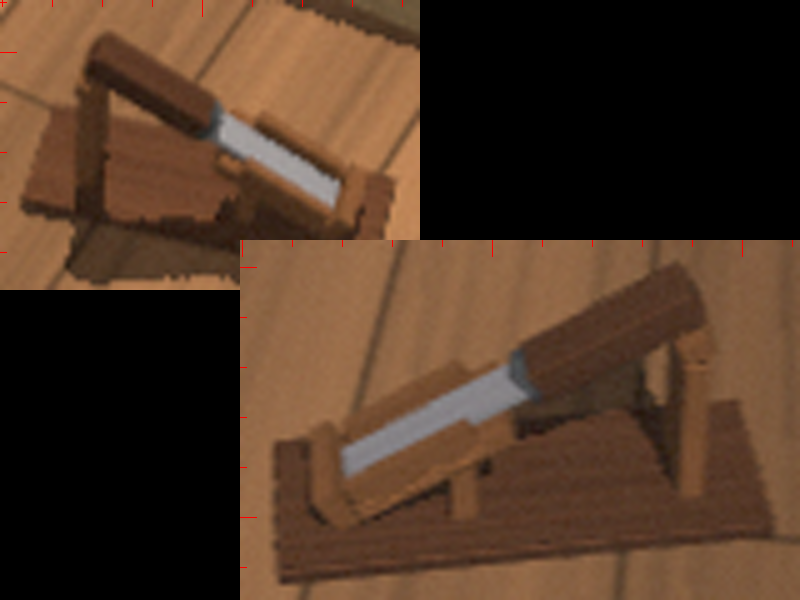

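The crops give the lid corners, base corners and blade ends clearly; fitting planar poses from them in both cameras.

```bash
cat > geo.py <<'E'
import numpy as np,cv2
from scipy.optimize import least_squares
from scipy.spatial.transform import Rotation as R
from workcell import imaging
P={c:imaging.camera_params(c) for c in("scene","side")}
def proj(c,X):
    p=P[c];return cv2.projectPoints(np.array(X,float).reshape(-1,1,3),p['rvec'],p['tvec'],p['camera_matrix'],None)[0].reshape(-1,2)
def fit(obs,x0):
    # obs: (cam,(u,v),(x,y,z))
    def f(q):
        M=R.from_euler('z',q[2]).as_matrix()
        return np.concatenate([proj(c,M@np.array(X)+[q[0],q[1],0])[0]-uv for c,uv,X in obs])
    r=least_squares(f,x0,loss='soft_l1');return r.x,f(r.x).reshape(-1,2)
E
python3 - <<'E'
from geo import *
np.set_printoptions(precision=3,suppress=True)
S=lambda u,v:(u/4+260-.5,v/4+162-.5); D=lambda u,v:((u-440)/4+150-.5,v/4+140-.5)
t=.161
ch=[("scene",S(255,24),(-.012,.16,t)),("scene",S(439,128),(.152,.16,t)),("scene",S(12,350),(-.012,-.16,t)),("scene",S(212,476),(.152,-.16,t)),
("side",D(452,206),(.152,.16,t)),("side",D(663,234),(-.012,.16,t)),("side",D(607,22),(.152,-.16,t)),("side",D(776,38),(-.012,-.16,t)),
("side",D(668,395),(-.01,.15,0)),("scene",S(195,540),(.15,-.15,0))]
for y0 in(0,.5,-.5):
    x,r=fit(ch,[.6,0,y0]);print('chest',x);
print(r)
S=lambda u,v:(u/5+260-.5,v/5+90-.5); D=lambda u,v:((u-240)/5+200-.5,(v-240)/5+245-.5)
B=R.from_euler('y',np.pi/6)
b=lambda x,y,z:B.apply([x/1e3,y/1e3,z/1e3])+[0,0,.08]
rs=[("scene",S(342,181),b(100,12,2.5)),("scene",S(332,208),b(100,-12,2.5)),("side",D(343,475),b(100,12,2.5)),("side",D(342,452),b(100,-12,2.5)),
("side",D(280,580),(.125,.045,0)),("side",D(775,536),(-.125,.045,0)),("side",D(740,402),(-.125,-.045,.008)),("side",D(275,441),(.125,-.045,.008)),
("scene",S(22,211),(-.125,-.045,0)),("scene",S(55,106),(-.125,.045,.008)),("scene",S(395,177),(.125,.045,.008)),
("scene",S(107,33),b(-100,14,11)),("side",D(678,262),b(-100,-14,11))]
x,r=fit(rs,[.5,.4,0]);print('rest',x);print(r)
# jar, mallet, gouge approx on plane z
from scipy.optimize import least_squares
for n,c,uv,z in[("jar","scene",(199,276),.06),("jar","side",(273,159),.057),("mallet","scene",(366,116+4),.185),("mallet","side",(165,233),.185),("gouge","scene",(240,178),.012),("gouge","side",(291,228),.012)]:
    print(n,c,least_squares(lambda q:proj(c,[q[0],q[1],z])[0]-uv,[.5,0]).x)
E
```

```text
chest [ 0.61  -0.03  -0.082]
chest [ 0.61  -0.03  -0.082]
chest [ 0.61  -0.03  -0.082]
[[-0.503 -1.342]
 [ 2.063  0.037]
 [-1.495 -1.368]
 [-0.286  0.363]
 [-0.967 -0.598]
 [-0.11  -1.355]
 [-1.672 -0.751]
 [ 0.208 -0.67 ]
 [ 2.675  0.398]
 [ 0.757  0.127]]
rest [0.442 0.332 0.251]
[[-0.678  0.498]
 [-0.159  0.488]
 [ 0.635  1.522]
 [ 0.383 -0.905]
 [-0.621  1.26 ]
 [-0.038  0.202]
 [-0.546 -0.636]
 [-0.448  0.05 ]
 [-0.32  -0.619]
 [-0.055 -0.383]
 [ 0.312  0.539]
 [ 0.087 -1.07 ]
 [-0.    -1.385]]
jar scene [ 0.454 -0.315]
jar side [ 0.456 -0.324]
mallet scene [0.655 0.335]
mallet side [0.658 0.335]
gouge scene [0.366 0.045]
gouge side [0.364 0.051]
```

```bash
cat > plan.py <<'E'
import sys,numpy as np
from workcell import env
# usage: plan.py grip yaw x,y,z:rows x,y,z:rows ...   (straight legs, turn spread over first leg's rows)
def main(a):
    s=env.get_state();p=np.array(s['ee_pos']);psi=s['orientation'][2];g=float(a[0]);yt=float(a[1])
    rows=[];first=True
    for w in a[2:]:
        xyz,n=w.split(':');n=int(n);t=np.array([float(v) for v in xyz.split(',')])
        dt=np.degrees(yt-psi)/4 if first else 0; first=False
        k=max(1,int(np.ceil(abs(dt)))) if abs(dt)>.02 else 0
        for i in range(n):
            d=(t-p)/(n-i)
            c,sn=np.cos(psi),np.sin(psi)
            r=np.round([(c*d[0]+sn*d[1])*10,(sn*d[0]-c*d[1])*10,-d[2]*10],3)
            tu=0.
            if i<k: tu=round(-dt/k,3) # tool z is down: yaw up = negative turn
            rows.append([g,*r,tu])
            p=p+np.array([c*r[0]+sn*r[1],sn*r[0]-c*r[1],-r[2]])/10
            psi-=np.radians(4*tu)
    while len(rows)%10: rows.append([g,0,0,0,0])
    for i in range(0,len(rows),10): print([float(v) for r in rows[i:i+10] for v in r])
    if np.abs(np.array(rows)[:,1:4]).max()>.417: print("TOO FAST")
main(sys.argv[1:])
E
python3 plan.py -1 0.251 0.32,-0.45,0.27:5 0.46,-0.1,0.27:11 0.42,0.326,0.25:13
```

```text
[-1.0, 0.328, -0.195, -0.073, 0.943, -1.0, 0.314, -0.217, -0.073, 0.0, -1.0, 0.314, -0.216, -0.072, 0.0, -1.0, 0.314, -0.217, -0.073, 0.0, -1.0, 0.314, -0.216, -0.072, 0.0, -1.0, 0.202, -0.277, -0.0, 0.0, -1.0, 0.202, -0.277, -0.0, 0.0, -1.0, 0.202, -0.277, -0.0, 0.0, -1.0, 0.202, -0.277, -0.0, 0.0, -1.0, 0.203, -0.276, -0.0, 0.0]
[-1.0, 0.202, -0.277, -0.0, 0.0, -1.0, 0.203, -0.276, -0.0, 0.0, -1.0, 0.202, -0.277, -0.0, 0.0, -1.0, 0.203, -0.276, -0.0, 0.0, -1.0, 0.202, -0.277, -0.0, 0.0, -1.0, 0.203, -0.276, -0.0, 0.0, -1.0, 0.052, -0.325, 0.015, 0.0, -1.0, 0.052, -0.325, 0.015, 0.0, -1.0, 0.051, -0.325, 0.015, 0.0, -1.0, 0.052, -0.325, 0.015, 0.0]
[-1.0, 0.051, -0.325, 0.016, 0.0, -1.0, 0.052, -0.325, 0.015, 0.0, -1.0, 0.051, -0.325, 0.016, 0.0, -1.0, 0.052, -0.325, 0.015, 0.0, -1.0, 0.051, -0.325, 0.016, 0.0, -1.0, 0.052, -0.325, 0.015, 0.0, -1.0, 0.051, -0.325, 0.016, 0.0, -1.0, 0.052, -0.325, 0.015, 0.0, -1.0, 0.051, -0.326, 0.016, 0.0, -1.0, 0.0, 0.0, 0.0, 0.0]
```

Call:
step_arm(deltas=[-1,0.32,-0.2,-0.07,0.94,-1,0.32,-0.21,-0.07,0,-1,0.31,-0.22,-0.07,0,-1,0.31,-0.22,-0.07,0,-1,0.31,-0.22,-0.07,0,-1,0.2,-0.28,0,0,-1,0.2,-0.28,0,0,-1,0.2,-0.28,0,0,-1,0.2,-0.28,0,0,-1,0.2,-0.28,0,0])

```text
clock: 1.73
ee_pos: [0.3808, -0.2875, 0.2689]
orientation: [3.141, -0.0, 0.251]
contact_force: [0.8, -0.9, 1.1]
width: 0.0879
finger_force: 0.0
```

Call:
step_arm(deltas=[-1,0.2,-0.28,0,0,-1,0.2,-0.28,0,0,-1,0.2,-0.28,0,0,-1,0.2,-0.28,0,0,-1,0.2,-0.28,0,0,-1,0.2,-0.28,0,0,-1,0.05,-0.32,0.01,0,-1,0.05,-0.32,0.01,0,-1,0.05,-0.32,0.01,0,-1,0.05,-0.32,0.01,0])

```text
clock: 2.57
ee_pos: [0.4421, 0.0339, 0.2648]
orientation: [3.142, -0.0, 0.251]
contact_force: [0.6, -0.2, -0.4]
width: 0.0878
finger_force: 0.0
```

Call:
step_arm(deltas=[-1,0.05,-0.32,0.01,0,-1,0.05,-0.32,0.01,0,-1,0.05,-0.32,0.01,0,-1,0.05,-0.32,0.01,0,-1,0.05,-0.32,0.01,0,-1,0.05,-0.32,0.01,0,-1,0.05,-0.32,0.01,0,-1,0.05,-0.32,0.01,0,-1,0.05,-0.32,0.01,0,-1,0,0,0,0])

```text
clock: 3.4
ee_pos: [0.4143, 0.3272, 0.2558]
orientation: [-3.14, -0.002, 0.254]
contact_force: [-0.6, 0.3, 0.7]
width: 0.0879
finger_force: 0.0
```

```bash
cat >> geo.py <<'E'
def wrist_cam(st):
    w=imaging.camera_params("wrist");H=w['hand_eye']
    T=np.eye(4);T[:3,:3]=R.from_euler('xyz',st['orientation']).as_matrix();T[:3,3]=st['ee_pos']
    W=np.linalg.inv(T@H)
    return dict(camera_matrix=w['camera_matrix'],rvec=cv2.Rodrigues(W[:3,:3])[0],tvec=W[:3,3])
E
python3 - <<'E'
from geo import *
from workcell import env
st=env.get_state();im=imaging.get_image("wrist")[:,:,::-1].copy();np.save('w1.npy',im);np.save('w1p.npy',np.r_[st['ee_pos'],st['orientation']])
P['w']=wrist_cam(st)
M=R.from_euler('z',.251);B=R.from_euler('y',np.pi/6)
X=M.apply(B.apply(np.array([[100,12,2.5],[100,-12,2.5],[-8,-14,11],[-100,-14,11],[-100,14,11],[-8,14,11]])/1e3)+[0,0,.08])+[.442,.332,0]
u=proj('w',X);print(u)
k=1.5;big=cv2.resize(im,None,fx=k,fy=k)
for a in u: cv2.drawMarker(big,tuple(int(v) for v in (a+.5)*k),(0,255,0),0,8)
cv2.imwrite('pics/w1.png',big)
E
```

```text
[[246.07874219  81.48888377]
 [264.79978238  81.56466091]
 [267.46226915 157.66197282]
 [268.23981396 238.43255356]
 [241.89892878 238.29863826]
 [243.11257386 157.55117301]]
```

View pics/w1.png

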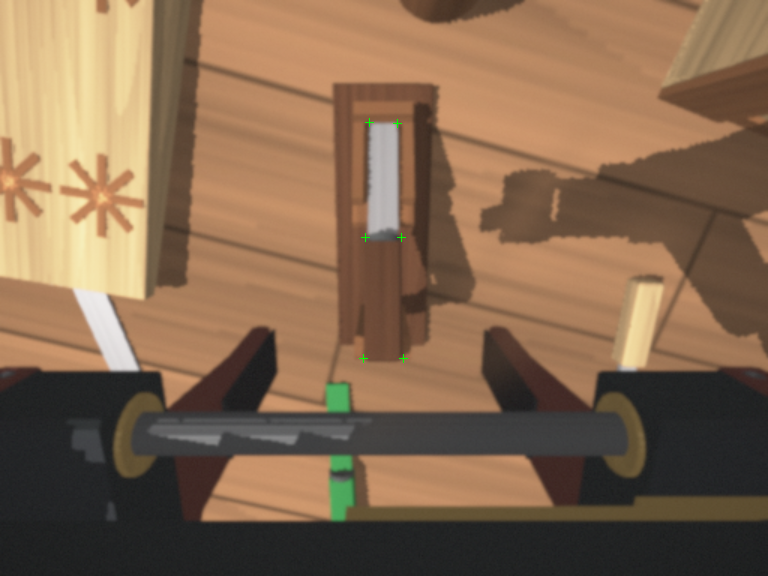

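Overlay matches the bar (blade end at px (383,123), handle end (383,358)) to about 1 px. Descend and grip at bar x=-50 mm.

```bash
python3 plan.py -1 0.251 0.4,0.3215,0.2:4  0.4,0.3215,0.098:5
```

```text
[-1.0, -0.036, -0.001, 0.139, 0.054, -1.0, -0.036, -0.001, 0.139, 0.0, -1.0, -0.037, -0.0, 0.139, 0.0, -1.0, -0.036, -0.001, 0.139, 0.0, -1.0, -0.0, 0.0, 0.204, 0.0, -1.0, -0.0, 0.0, 0.204, 0.0, -1.0, -0.0, 0.0, 0.204, 0.0, -1.0, -0.0, 0.0, 0.204, 0.0, -1.0, -0.0, 0.0, 0.204, 0.0, -1.0, 0.0, 0.0, 0.0, 0.0]
```

Call:
step_arm(deltas=[-1,-0.04,0,0.14,0.05,-1,-0.04,0,0.14,0,-1,-0.035,0,0.14,0,-1,-0.035,0,0.14,0,-1,0,0,0.2,0,-1,0,0,0.2,0,-1,0,0,0.2,0,-1,0,0,0.2,0,-1,0,0,0.2,0,-1,0,0,0,0], force=40)

```text
clock: 4.28
ee_pos: [0.3982, 0.3164, 0.0969]
orientation: [3.139, 0.005, 0.247]
contact_force: [-0.5, 0.3, 0.0]
width: 0.0878
finger_force: 0.0
```

Call:
step_arm(deltas=[1,0,0,0,0,1,0,0,0,0,1,0,0,0,0,1,0,0,0,0,1,0,0,0,0,1,0,0,0,0,1,0,0,0,0,1,0,0,0,0,1,0,0,0,0,1,0,0,0,0], force=40)

```text
clock: 5.12
ee_pos: [0.3999, 0.3189, 0.0997]
orientation: [-3.142, -0.0, 0.248]
contact_force: [1.5, 0.1, 0.9]
width: 0.0276
finger_force: 39.9
```

```bash
python3 plan.py 1 -0.082 0.4,0.3189,0.2:5 0.4,0.17,0.2:5 0.4,0.17,0.1:5
cat > look.py <<'E'
# measure bar slope in 'side' and 'scene' views given grasp pose: fit pitch & offset from tip/handle pixels by hand
E
rm look.py
```

```text
[1.0, 0.0, 0.0, -0.201, 0.945, 1.0, 0.0, 0.0, -0.201, 0.945, 1.0, 0.0, 0.0, -0.2, 0.945, 1.0, 0.0, 0.0, -0.201, 0.945, 1.0, 0.001, 0.0, -0.2, 0.945, 1.0, 0.024, 0.297, -0.0, 0.0, 1.0, 0.024, 0.297, -0.0, 0.0, 1.0, 0.025, 0.297, -0.0, 0.0, 1.0, 0.024, 0.297, -0.0, 0.0, 1.0, 0.025, 0.296, -0.0, 0.0]
[1.0, -0.0, 0.0, 0.2, 0.0, 1.0, -0.0, 0.0, 0.2, 0.0, 1.0, -0.0, 0.0, 0.2, 0.0, 1.0, -0.0, 0.0, 0.2, 0.0, 1.0, -0.0, 0.0, 0.2, 0.0, 1.0, 0.0, 0.0, 0.0, 0.0, 1.0, 0.0, 0.0, 0.0, 0.0, 1.0, 0.0, 0.0, 0.0, 0.0, 1.0, 0.0, 0.0, 0.0, 0.0, 1.0, 0.0, 0.0, 0.0, 0.0]
```

Call:
step_arm(deltas=[1,0,0,-0.2,0,1,0,0,-0.2,0,1,0,0,-0.2,0,1,0,0,-0.2,0,1,0,0,-0.2,0,1,0,0,0,0.945,1,0,0,0,0.945,1,0,0,0,0.945,1,0,0,0,0.945,1,0,0,0,0.945])

```text
clock: 5.95
ee_pos: [0.3994, 0.3185, 0.1992]
orientation: [3.141, 0.001, -0.085]
contact_force: [-0.1, -0.5, -2.3]
width: 0.0276
finger_force: 39.9
```

Call:
step_arm(deltas=[1,0.024,0.3,0,0,1,0.024,0.3,0,0,1,0.024,0.3,0,0,1,0.024,0.3,0,0,1,0.024,0.3,0,0,1,0,0,0.2,0,1,0,0,0.2,0,1,0,0,0.2,0,1,0,0,0.2,0,1,0,0,0,0])

```text
clock: 6.78
ee_pos: [0.397, 0.1673, 0.1168]
orientation: [3.139, 0.006, -0.083]
contact_force: [-1.1, -0.2, -3.0]
width: 0.0278
finger_force: 39.9
```

Run:
```python
from workcell import env,imaging
import numpy as np,cv2
s=env.get_state();print({k:np.round(s[k],4) for k in('clock','ee_pos','orientation','contact_force','width')})
im=imaging.get_image("side")[:,:,::-1];np.save('d2.npy',im)
a=imaging.get_image("scene")[:,:,::-1]
c=cv2.resize(im[170:320,180:380],None,fx=4,fy=4,interpolation=cv2.INTER_CUBIC)
cv2.imwrite('pics/d2.png',c)
```

```text
{'clock': np.float64(6.7833), 'ee_pos': array([0.397 , 0.1673, 0.1168]), 'orientation': array([ 3.1387,  0.006 , -0.0826]), 'contact_force': array([-1.1064, -0.2355, -2.9883]), 'width': np.float64(0.0278)}
```

View pics/d2.png

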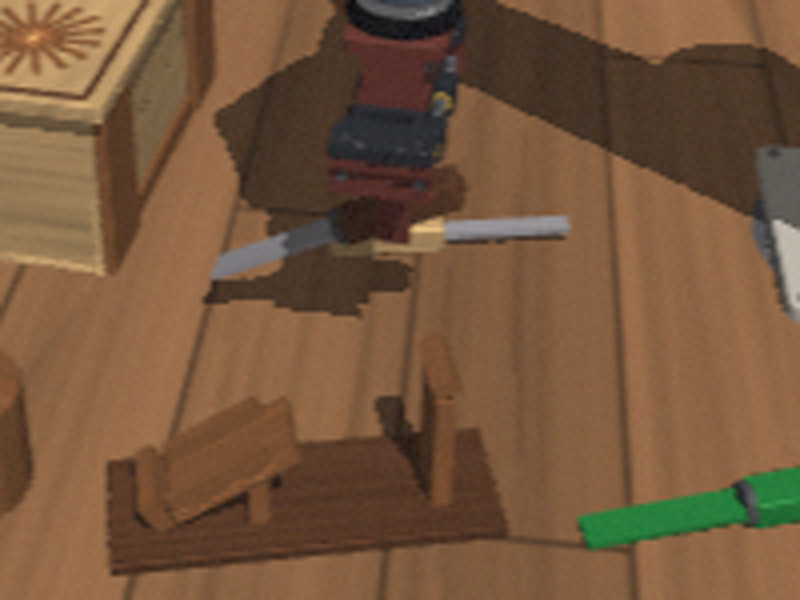

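The side view shows the bar held at ~30° tip down (tip at crop (215,275)); rest empty behind. I'll press the tip on the bench to flatten the bar to ~15°, since 30° doesn't fit through the notch.

Call:
step_arm(deltas=[1,0,0,0.1,0,1,0,0,0.1,0,1,0,0,0.1,0,1,0,0,0.1,0,1,-0.02,0,0.07,0,1,-0.02,0,0.07,0,1,-0.02,0,0.07,0,1,-0.02,0,0.07,0,1,-0.02,0,0.07,0,1,0,0,0,0], force=25)

```text
clock: 7.72
ee_pos: [0.3889, 0.1691, 0.0436]
orientation: [3.141, 0.001, -0.082]
contact_force: [-1.2, 1.0, 0.1]
width: 0.0278
finger_force: 25.0
```

Call:
step_arm(deltas=[1,-0.01,0,0.04,0,1,-0.01,0,0.04,0,1,0,0,0.03,0,1,0,0,0,0,1,0,0,0,0,1,0,0,-0.1,0,1,0,0,-0.2,0,1,0,0,-0.3,0,1,0,0,-0.3,0,1,0,0,-0.3,0], force=25)

```text
clock: 8.55
ee_pos: [0.3874, 0.1692, 0.1556]
orientation: [-3.142, -0.0, -0.082]
contact_force: [0.8, 0.5, -3.4]
width: 0.0276
finger_force: 25.0
```

Call:
step_arm(deltas=[1,0,0.2,0,0,1,0,0.2,0,0,1,0,0.2,0,0,1,0,0.2,0,0,1,0,0.2,0,0,1,0,0.2,0,0,1,0,0,0,0,1,0,0,0,0,1,0,0,0,0,1,0,0,0,0], force=45)

```text
clock: 9.38
ee_pos: [0.3781, 0.0503, 0.154]
orientation: [-3.141, -0.001, -0.082]
contact_force: [-0.1, -0.0, -1.3]
width: 0.0277
finger_force: 45.0
```

Run:
```python
from workcell import env
from geo import *
st=env.get_state();print(st['ee_pos'],st['orientation'],st['contact_force'])
P['w']=wrist_cam(st)
d=imaging.get_image("side")[:,:,::-1];s=imaging.get_image("scene")[:,:,::-1];w=imaging.get_image("wrist")[:,:,::-1]
np.save('w3.npy',w);np.save('st3.npy',np.r_[st['ee_pos'],st['orientation']])
a=np.zeros((600,800,3),np.uint8)
a[:,:400]=cv2.resize(d[130:280,200:300],None,fx=4,fy=4,interpolation=cv2.INTER_CUBIC)
a[:300,400:]=cv2.resize(w,(400,300))
a[300:,400:]=cv2.resize(s[140:240,210:343],(400,300))
cv2.imwrite('pics/p3.png',a)
```

```text
[0.3781091  0.05030985 0.15402171] [-3.14135165e+00 -7.35413524e-04 -8.17030608e-02] [-0.06804693 -0.01827955 -1.33855128]
```

View pics/p3.png

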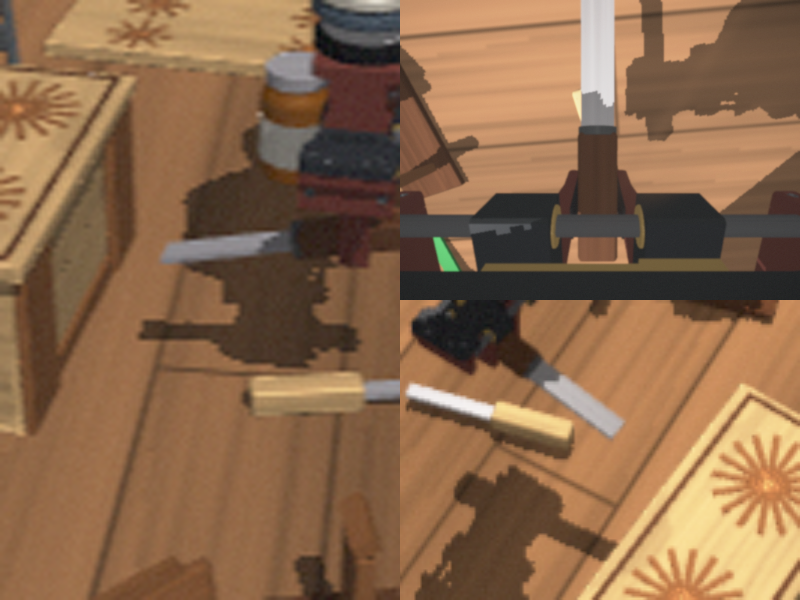

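Run:
```python
from geo import *
obs={'scene':(281.3,183.2),'side':(241,193)}
r=least_squares(lambda X:np.concatenate([proj(c,X)[0]-uv for c,uv in obs.items()]),[.52,.04,.12])
print(r.x,r.fun)
g=np.array([.3781,.0503,.162]);d=r.x-g;print(np.linalg.norm(d),np.degrees(np.arcsin(-d[2]/np.linalg.norm(d))),np.degrees(np.arctan2(d[1],d[0])))
# wrist cue: tip off frame; use exit only
M=R.from_euler('z',-.082)
for c in P:
  for sl in(12,15,18):
    h=np.radians(sl);t=g+M.apply([.15*np.cos(h),0,-.15*np.sin(h)]);print(c,sl,t,proj(c,t))
```

```text
[0.52294686 0.03778948 0.12181775] [ 0.12222553  0.03773821  0.12847151 -0.0225023 ]
0.15083679674070471 15.449891322667478 -4.936423426914212
scene 12 [0.52432914 0.03828226 0.13081325] [[281.98583817 181.78756218]]
scene 15 [0.52250203 0.03843242 0.12317714] [[281.41001705 182.78557079]]
scene 18 [0.52027913 0.03861511 0.11564745] [[280.73184803 183.69170494]]
side 12 [0.52432914 0.03828226 0.13081325] [[240.59375328 190.55323543]]
side 15 [0.52250203 0.03843242 0.12317714] [[241.22872275 192.72475908]]
side 18 [0.52027913 0.03861511 0.11564745] [[241.9843563  194.86826669]]
```

Bar now at ~15.3° slope, tip 145 mm ahead and 32 mm below TCP. Approach the front at chest y≈+65 mm.

Call:
step_arm(deltas=[1,0,-0.04,-0.14,0,1,0.15,0,0,0,1,0.15,0,0,0,1,0.12,0,0,0,1,0.12,0,0,0,1,0.1,0,0,0,1,0.08,0,0,0,1,0.06,0,0,0,1,0,0,0,0,1,0,0,0,0], force=60)

```text
clock: 10.37
ee_pos: [0.4556, 0.0473, 0.1674]
orientation: [3.141, 0.001, -0.082]
contact_force: [0.6, 0.2, -2.3]
width: 0.0276
finger_force: 60.0
```

```bash
cat > tip.py <<'E'
from workcell import env
import numpy as np
s=env.get_state();p=s['ee_pos'];t=-.082;d=p[:2]-[.61,-.03]
x=np.cos(t)*d[0]+np.sin(t)*d[1];y=-np.sin(t)*d[0]+np.cos(t)*d[1]
f=s['contact_force'];print('t',round(s['clock'],2),'tip chest est (15deg) mm',np.round([1e3*x+144.8,1e3*y,1e3*p[2]-31.6],1),'F',np.round(f,1),'M',np.round(s['wrist_torque'],2))
E
python3 tip.py
python3 - <<'E'
from workcell import env
from geo import *
st=env.get_state();P['w']=wrist_cam(st)
d=imaging.get_image("side")[:,:,::-1];w=imaging.get_image("wrist")[:,:,::-1]
np.save('w4.npy',w)
a=np.zeros((600,800,3),np.uint8)
a[:360,:480]=cv2.resize(d[140:230,150:270],None,fx=4,fy=4,interpolation=cv2.INTER_CUBIC)
a[300:,400:]=cv2.resize(w,(400,300))
cv2.imwrite('pics/p4.png',a)
E
```

```text
t 10.37 tip chest est (15deg) mm [-15.4  64.4 135.8] F [ 0.6  0.2 -2.3] M [0.03 0.18 0.  ]
```

View pics/p4.png

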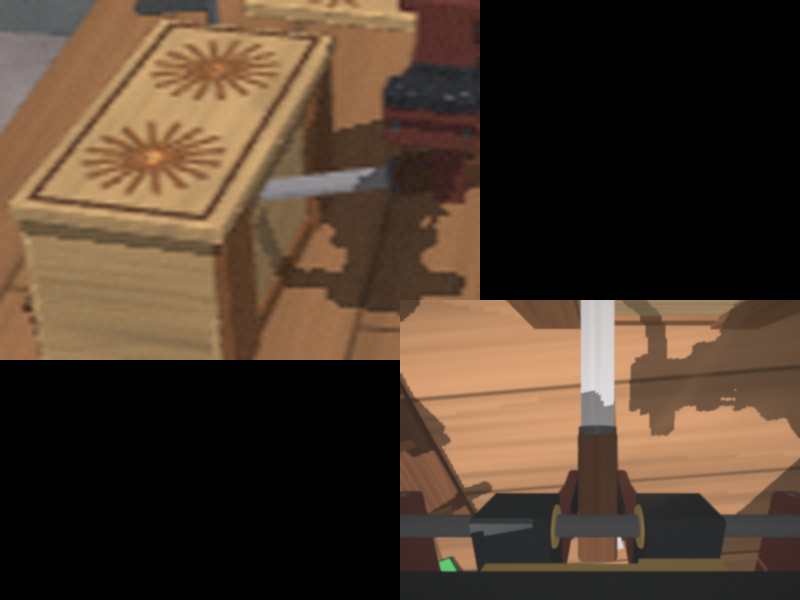

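Run:
```python
from workcell import env
from geo import *
st=env.get_state();P['w']=wrist_cam(st)
M=R.from_euler('z',-.082)
for X in[(-.01,.085,0),(-.01,-.085,0),(-.01,.15,0),(-.01,-.15,0),(-.005,.085,0),(-.005,-.085,0),(-.005,-.085,.02),(-.005,.085,.02),(-.005,0,0),(-.012,0,.145)]:
    u=proj('w',M.apply(X)+[.61,-.03,0])[0];print(X,np.round(u,1),np.round([(u[0]+.5)*400/512+400,(u[1]+.5)*300/384+300],0))
w=np.load('w4.npy');c=cv2.resize(w[0:60,120:512],None,fx=2,fy=4,interpolation=cv2.INTER_CUBIC);cv2.imwrite('pics/w4c.png',c)
```

```text
(-0.01, 0.085, 0) [233.   38.3] [582. 330.]
(-0.01, -0.085, 0) [395.1  38.3] [709. 330.]
(-0.01, 0.15, 0) [171.   38.3] [534. 330.]
(-0.01, -0.15, 0) [457.2  38.4] [758. 330.]
(-0.005, 0.085, 0) [232.9  33. ] [582. 326.]
(-0.005, -0.085, 0) [395.8  33. ] [710. 326.]
(-0.005, -0.085, 0.02) [406.1  26.8] [718. 321.]
(-0.005, 0.085, 0.02) [231.4  26.8] [581. 321.]
(-0.005, 0, 0) [314.3  33. ] [646. 326.]
(-0.012, 0, 0.145) [371.9 -33.4] [691. 274.]
```

View pics/w4c.png

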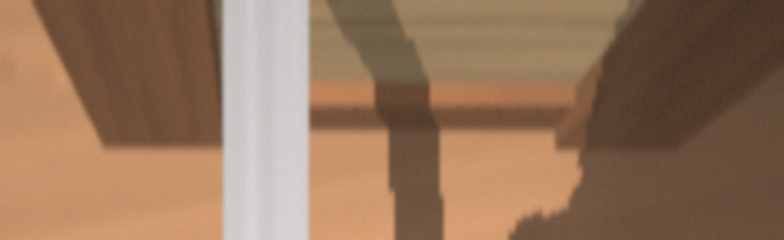

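Wrist view: post feet at u=172 and 455 vs predicted 171 and 457, skirting within 1 px – chest pose confirmed to ~1 mm. Creep in to contact.

Call:
step_arm(deltas=[1,0.03,0,0,0,1,0.03,0,0,0,1,0.02,0,0,0,1,0.02,0,0,0,1,0.015,0,0,0,1,0.015,0,0,0,1,0.015,0,0,0,1,0.015,0,0,0,1,0,0,0,0,1,0,0,0,0], force=60)

```text
clock: 11.3
ee_pos: [0.4702, 0.046, 0.167]
orientation: [3.141, 0.003, -0.082]
contact_force: [-4.3, 0.1, -3.7]
width: 0.0273
finger_force: 60.0
```

```bash
python3 tip.py
```

```text
t 11.3 tip chest est (15deg) mm [ -0.7  64.3 135.4] F [-4.3  0.1 -3.7] M [ 0.02  1.14 -0.05]
```

Call:
step_arm(deltas=[1,0.01,0,0,0,1,0.01,0.02,0,0,1,0,0.02,0,0,1,0,0.02,0,0,1,0,0.02,0,0,1,0,0.02,0,0,1,0,0.02,0,0,1,0,0.02,0,0,1,0,0.02,0,0,1,0,0,0,0])

```text
clock: 12.13
ee_pos: [0.4693, 0.0305, 0.1666]
orientation: [-3.141, 0.007, -0.081]
contact_force: [-8.6, 4.6, -2.6]
width: 0.0274
finger_force: 60.1
```

```bash
python3 tip.py
```

```text
t 12.13 tip chest est (15deg) mm [ -0.4  48.7 135. ] F [-8.6  4.6 -2.6] M [1.09 1.93 0.61]
```

Call:
step_arm(deltas=[1,0,0.02,0,0,1,0,0.02,0,0,1,0,0.02,0,0,1,0,0.02,0,0,1,0,0.02,0,0,1,0,0.02,0,0,1,0,0.02,0,0,1,0,0.02,0,0,1,0,0,0,0,1,0,0,0,0])

```text
clock: 12.97
ee_pos: [0.4679, 0.0147, 0.1665]
orientation: [-3.141, 0.007, -0.081]
contact_force: [-8.2, 6.0, -3.4]
width: 0.0274
finger_force: 60.1
```

```bash
python3 tip.py
```

```text
t 12.97 tip chest est (15deg) mm [ -0.4  32.9 134.9] F [-8.2  6.  -3.4] M [1.15 1.93 0.69]
```

Call:
step_arm(deltas=[1,0,0.02,0,0,1,0,0.02,0,0,1,0,0.02,0,0,1,0,0.02,0,0,1,0,0.02,0,0,1,0,0.02,0,0,1,0,0.02,0,0,1,0,0.02,0,0,1,0,0,0,0,1,0,0,0,0])

```text
clock: 13.8
ee_pos: [0.4668, -0.0013, 0.1666]
orientation: [-3.141, 0.007, -0.081]
contact_force: [-8.0, 4.6, -2.8]
width: 0.0277
finger_force: 60.1
```

```bash
python3 tip.py
```

```text
t 13.8 tip chest est (15deg) mm [ -0.3  16.9 135. ] F [-8.   4.6 -2.8] M [1.   1.83 0.64]
```

Call:
step_arm(deltas=[1,0,0.02,0,0,1,0,0.02,0,0,1,0,0.02,0,0,1,0,0.02,0,0,1,0,0.02,0,0,1,0,0.02,0,0,1,0,0.02,0,0,1,0,0.02,0,0,1,0,0,0,0,1,0,0,0,0])

```text
clock: 14.63
ee_pos: [0.469, -0.0181, 0.1679]
orientation: [-3.142, -0.001, -0.083]
contact_force: [-0.9, -0.3, -2.2]
width: 0.0278
finger_force: 60.0
```

```bash
python3 tip.py
```

```text
t 14.63 tip chest est (15deg) mm [  3.3   0.3 136.3] F [-0.9 -0.3 -2.2] M [ 0.04  0.14 -0.01]
```

It dropped into the notch (x=+3.3 mm, y≈0, force gone). Push in along the bar axis.

Call:
step_arm(deltas=[1,0.03,0,0.008,0,1,0.03,0,0.008,0,1,0.03,0,0.008,0,1,0.03,0,0.008,0,1,0.03,0,0.008,0,1,0,0,0,0,1,0,0,0,0,1,0,0,0,0,1,0,0,0,0,1,0,0,0,0])

```text
clock: 15.47
ee_pos: [0.4833, -0.0191, 0.1637]
orientation: [-3.142, 0.0, -0.082]
contact_force: [-0.1, 0.7, -2.9]
width: 0.0278
finger_force: 60.0
```

```bash
python3 tip.py
```

```text
t 15.47 tip chest est (15deg) mm [ 17.7   0.5 132.1] F [-0.1  0.7 -2.9] M [0.01 0.16 0.09]
```

Call:
step_arm(deltas=[1,0.05,0,0.0135,0,1,0.05,0,0.0135,0,1,0.05,0,0.0135,0,1,0.05,0,0.0135,0,1,0.05,0,0.0135,0,1,0.05,0,0.0135,0,1,0.05,0,0.0135,0,1,0.05,0,0.0135,0,1,0.05,0,0.0135,0,1,0,0,0,0])

```text
clock: 16.3
ee_pos: [0.5294, -0.0229, 0.1513]
orientation: [-3.142, -0.001, -0.082]
contact_force: [-0.4, -0.1, -2.6]
width: 0.0274
finger_force: 60.0
```

```bash
python3 tip.py
```

```text
t 16.3 tip chest est (15deg) mm [ 63.9   0.5 119.7] F [-0.4 -0.1 -2.6] M [0.07 0.15 0.02]
```

Call:
step_arm(deltas=[1,0,0,0.04,0,1,0,0,0.04,0,1,0,0,0.04,0,1,0,0,0.04,0,1,0,0,0.04,0,1,0,0,0.04,0,1,0,0,0.04,0,1,0,0,0.04,0,1,0,0,0,0,1,0,0,0,0], force=45)

```text
clock: 17.13
ee_pos: [0.5275, -0.0228, 0.1194]
orientation: [3.142, 0.001, -0.082]
contact_force: [-3.6, 2.3, 2.1]
width: 0.0276
finger_force: 45.0
```

```bash
python3 tip.py
```

```text
t 17.13 tip chest est (15deg) mm [61.9  0.5 87.8] F [-3.6  2.3  2.1] M [ 0.11  0.35 -0.01]
```

Call:
step_arm(deltas=[1,0,0,0.03,0,1,0,0,0.03,0,1,0,0,0.03,0,1,0,0,0.03,0,1,0,0,0.03,0,1,0,0,0.03,0,1,0,0,0.02,0,1,0,0,0,0,1,0,0,0,0,1,0,0,0,0], force=45)

```text
clock: 17.97
ee_pos: [0.5303, -0.0229, 0.1023]
orientation: [-3.142, -0.005, -0.082]
contact_force: [-7.8, 1.0, 26.3]
width: 0.0278
finger_force: 45.0
```

```bash
python3 tip.py
python3 - <<'E'
from geo import *
d=imaging.get_image("side")[:,:,::-1];np.save('d5.npy',d)
a=cv2.resize(d[135:245,145:275],None,fx=5,fy=5,interpolation=cv2.INTER_CUBIC)
M=R.from_euler('z',-.082)
for th in(0,.07,.1,.13):
  c,s=np.cos(th),np.sin(th)
  for y in(.16,-.16):
    X=(.15-.162*c-.016*s,y,.145+.162*s-.016*c) if 0 else (.15-.162*c+0.016*s,y,.145+.162*s+.016*c)
    u=proj('side',M.apply(X)+[.611,-.03,0])[0];print(th,y,np.round((u+.5-[145,135])*5))
cv2.imwrite('pics/p5.png',a)
E
```

```text
t 17.97 tip chest est (15deg) mm [64.8  0.5 70.7] F [-7.8  1.  26.3] M [0.06 0.68 0.  ]
0 0.16 [301. 310.]
0 -0.16 [445.  69.]
0.07 0.16 [297. 293.]
0.07 -0.16 [442.  54.]
0.1 0.16 [295. 286.]
0.1 -0.16 [441.  48.]
0.13 0.16 [293. 279.]
0.13 -0.16 [439.  42.]
```

View pics/p5.png

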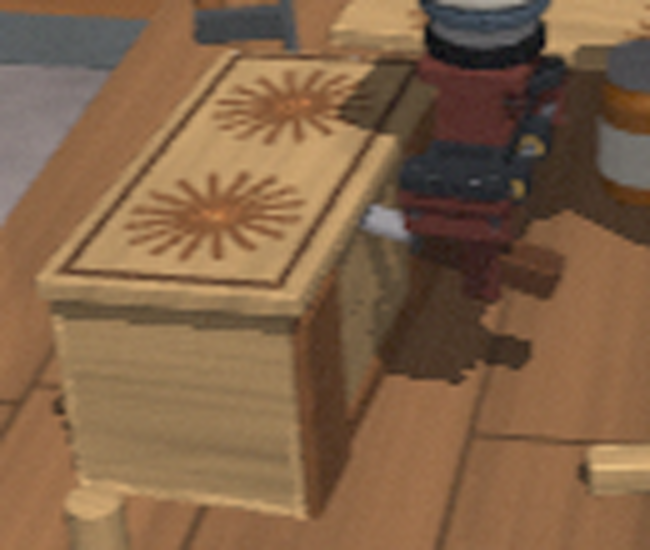

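```bash
cat > lidang.py <<'E'
from geo import *
import sys
def angle(cur,ref=None):
    ref=np.load('d.npy') if ref is None else ref
    M=R.from_euler('z',-.082); out=[]
    g0=cv2.cvtColor(ref,cv2.COLOR_BGR2GRAY);g1=cv2.cvtColor(cur,cv2.COLOR_BGR2GRAY)
    # features on lid top's front +y part
    for X0 in[(-.002,.15),(0.03,.15),(.06,.15),(.05,.08),(.0,.12),(.07,.05)]:
        def px(th):
            l=np.array([X0[0]-.15,.016]);c,s=np.cos(th),np.sin(th)
            return proj('side',M.apply([.15+l[0]*c+l[1]*s,X0[1],.145-l[0]*s+l[1]*c])+[.611,-.03,0])[0]
        p0=px(0).astype(np.float32)
        q,st,_=cv2.calcOpticalFlowPyrLK(g0,g1,p0.reshape(1,1,2),None,winSize=(15,15),maxLevel=2)
        f=q.reshape(2)-p0; e=(px(.1)-px(0))
        out.append((round(float(f@e/(e@e)*.1),3),np.round(f,1).tolist()))
    return out
if __name__=="__main__":
    for o in angle(imaging.get_image("side")[:,:,::-1].copy()): print(o)
E
python3 lidang.py
```

```text
(0.05, [-0.4000000059604645, -2.299999952316284])
(0.053, [-0.5, -1.899999976158142])
(0.051, [-0.30000001192092896, -1.399999976158142])
(0.057, [-0.4000000059604645, -1.7000000476837158])
(0.05, [-0.6000000238418579, -2.200000047683716])
(0.057, [-0.30000001192092896, -1.399999976158142])
```

Lid is at ~0.053 rad by optical flow (bar in notch, gripper clear of lid). Press ~7 mm further.

Call:
step_arm(deltas=[1,0,0,0.02,0,1,0,0,0.02,0,1,0,0,0.02,0,1,0,0,0.01,0,1,0,0,0,0,1,0,0,0,0,1,0,0,0,0,1,0,0,0,0,1,0,0,0,0,1,0,0,0,0])

```text
clock: 18.9
ee_pos: [0.5317, -0.0231, 0.096]
orientation: [-3.141, -0.008, -0.082]
contact_force: [-4.9, -0.1, 29.2]
width: 0.0281
finger_force: 45.0
```

```bash
python3 tip.py;python3 lidang.py
```

```text
t 18.9 tip chest est (15deg) mm [66.2  0.5 64.4] F [-4.9 -0.1 29.2] M [ 0.07  0.36 -0.03]
(0.088, [-1.0, -4.0])
(0.096, [-1.0, -3.5])
(0.089, [-0.699999988079071, -2.5])
(0.092, [-0.6000000238418579, -2.700000047683716])
(0.086, [-1.2000000476837158, -3.700000047683716])
(0.097, [-0.5, -2.299999952316284])
```

Call:
step_arm(deltas=[1,0,0,0.015,0,1,0,0,0,0,1,0,0,0,0,1,0,0,0,0,1,-0.05,0,0.018,0,1,-0.05,0,0.018,0,1,-0.1,0,0.036,0,1,-0.1,0,0.036,0,1,-0.1,0,0.036,0,1,-0.1,0,0.036,0])

```text
clock: 19.78
ee_pos: [0.4806, -0.0189, 0.074]
orientation: [-3.142, -0.006, -0.082]
contact_force: [2.0, -0.1, 4.0]
width: 0.0278
finger_force: 45.0
```

```bash
python3 tip.py;python3 lidang.py
```

```text
t 19.78 tip chest est (15deg) mm [15.   0.5 42.4] F [ 2.  -0.1  4. ] M [-0.05 -0.87 -0.02]
(0.102, [-1.100000023841858, -4.699999809265137])
(0.109, [-1.100000023841858, -3.9000000953674316])
(0.105, [-0.800000011920929, -2.9000000953674316])
(0.109, [-0.800000011920929, -3.200000047683716])
(0.102, [-1.2999999523162842, -4.5])
(0.112, [-0.800000011920929, -2.5999999046325684])
```

Call:
step_arm(deltas=[1,-0.06,0,0.01,0,1,-0.08,0,0.02,0,1,-0.1,0,0.03,0,1,-0.1,0,0.03,0,1,-0.1,0,0.0,0,1,-0.1,0,0,0,1,-0.1,0,0,0,1,0,0,-0.2,0,1,0,0,-0.3,0,1,0,0,-0.3,0])

```text
clock: 20.67
ee_pos: [0.4128, -0.0133, 0.1443]
orientation: [3.142, 0.003, -0.082]
contact_force: [1.2, 0.3, -2.4]
width: 0.0275
finger_force: 45.0
```

```bash
python3 tip.py;python3 lidang.py
```

```text
t 20.67 tip chest est (15deg) mm [-53.1   0.5 112.7] F [ 1.2  0.3 -2.4] M [ 0.07  0.07 -0.02]
(0.102, [-1.100000023841858, -4.599999904632568])
(0.108, [-1.100000023841858, -3.9000000953674316])
(0.105, [-0.800000011920929, -2.9000000953674316])
(0.111, [-0.800000011920929, -3.299999952316284])
(0.102, [-1.2999999523162842, -4.5])
(0.11, [-0.800000011920929, -2.5999999046325684])
```

Bar is out, lid stays at ~0.105 rad. Bar sits tip-up ~20° in the grip; lowering it over the rest lets the saddle swing it back to 30°.

```bash
python3 plan.py 1 0.248 0.4128,-0.0133,0.215:5 0.3999,0.3189,0.215:12
```

```text
[1.0, -0.007, 0.0, -0.132, -0.946, 1.0, -0.007, -0.0, -0.131, -0.946, 1.0, -0.007, -0.001, -0.132, -0.946, 1.0, -0.007, -0.001, -0.131, -0.946, 1.0, -0.007, -0.002, -0.132, -0.946, 1.0, 0.058, -0.271, 0.0, 0.0, 1.0, 0.058, -0.271, 0.0, 0.0, 1.0, 0.057, -0.271, 0.0, 0.0, 1.0, 0.058, -0.271, 0.0, 0.0, 1.0, 0.057, -0.271, 0.0, 0.0]
[1.0, 0.058, -0.271, 0.0, 0.0, 1.0, 0.057, -0.271, 0.0, 0.0, 1.0, 0.058, -0.271, 0.0, 0.0, 1.0, 0.057, -0.271, 0.0, 0.0, 1.0, 0.058, -0.271, 0.0, 0.0, 1.0, 0.057, -0.271, 0.0, 0.0, 1.0, 0.058, -0.271, 0.0, 0.0, 1.0, 0.0, 0.0, 0.0, 0.0, 1.0, 0.0, 0.0, 0.0, 0.0, 1.0, 0.0, 0.0, 0.0, 0.0]
```

Call:
step_arm(deltas=[1,0,0,-0.13,-0.946,1,0,0,-0.13,-0.946,1,0,0,-0.13,-0.946,1,0,0,-0.13,-0.946,1,0,0,-0.13,-0.946,1,0.058,-0.27,0,0,1,0.058,-0.27,0,0,1,0.058,-0.27,0,0,1,0.058,-0.27,0,0,1,0.058,-0.27,0,0])

```text
clock: 21.55
ee_pos: [0.4087, 0.1255, 0.2089]
orientation: [-3.142, -0.0, 0.248]
contact_force: [1.0, -0.6, -2.0]
width: 0.0275
finger_force: 45.0
```

Call:
step_arm(deltas=[1,0.058,-0.27,0,0,1,0.058,-0.27,0,0,1,0.058,-0.27,0,0,1,0.058,-0.27,0,0,1,0.058,-0.27,0,0,1,0.058,-0.27,0,0,1,0.058,-0.27,0,0,1,0,0,0,0,1,0,0,0,0,1,0,0,0,0])

```text
clock: 22.38
ee_pos: [0.4018, 0.3169, 0.2085]
orientation: [3.141, 0.001, 0.249]
contact_force: [0.2, 0.1, -2.7]
width: 0.0276
finger_force: 45.0
```

```bash
python3 plan.py 1 0.248 0.3999,0.3189,0.15:5
python3 - <<'E'
from workcell import env
from geo import *
st=env.get_state();print(st['ee_pos'],st['orientation'],st['contact_force'])
d=imaging.get_image("side")[:,:,::-1];w=imaging.get_image("wrist")[:,:,::-1]
a=np.zeros((600,800,3),np.uint8)
a[:,:600]=cv2.resize(d[170:320,180:330],None,fx=4,fy=4,interpolation=cv2.INTER_CUBIC)
cv2.imwrite('pics/p6.png',a)
E
```

```text
[1.0, -0.003, -0.005, 0.117, 0.0, 1.0, -0.003, -0.005, 0.117, 0.0, 1.0, -0.003, -0.005, 0.117, 0.0, 1.0, -0.002, -0.004, 0.117, 0.0, 1.0, -0.003, -0.005, 0.117, 0.0, 1.0, 0.0, 0.0, 0.0, 0.0, 1.0, 0.0, 0.0, 0.0, 0.0, 1.0, 0.0, 0.0, 0.0, 0.0, 1.0, 0.0, 0.0, 0.0, 0.0, 1.0, 0.0, 0.0, 0.0, 0.0]
[0.40179562 0.3169304  0.20849025] [3.14089584e+00 1.23710685e-03 2.48599081e-01] [ 0.20109105  0.14622582 -2.68755929]
```

View pics/p6.png

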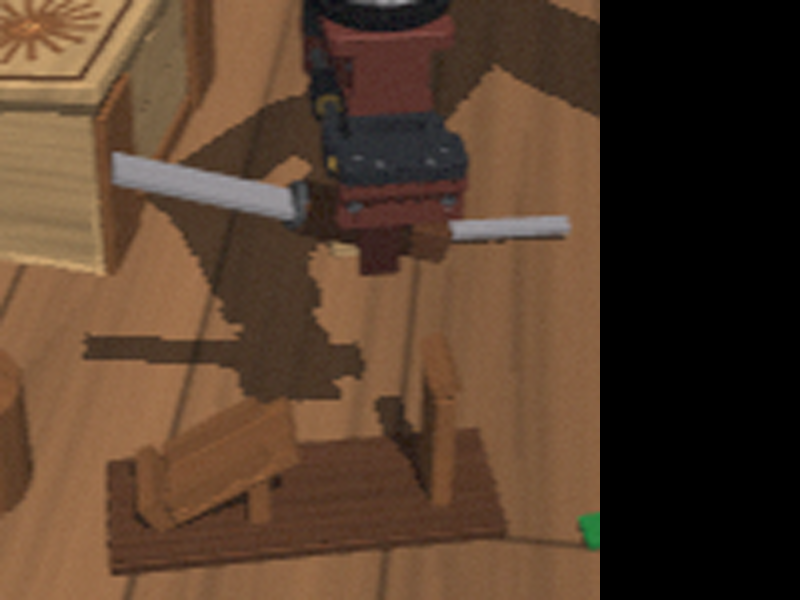

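I've now used all my picture views (one over, in fact), so I'll check the rest numerically. View shows the bar above the rest, tip up ~20°. Lower onto the saddle.

Call:
step_arm(deltas=[1,-0.01,-0.01,0.15,0,1,-0.01,-0.01,0.15,0,1,0,0,0.1,0,1,0,0,0.1,0,1,0,0,0.06,0,1,0,0,0.06,0,1,0,0,0.06,0,1,0,0,0.06,0,1,0,0,0,0,1,0,0,0,0], force=25)

```text
clock: 23.32
ee_pos: [0.4002, 0.3191, 0.1348]
orientation: [3.141, 0.0, 0.248]
contact_force: [-0.1, 0.5, -1.7]
width: 0.028
finger_force: 25.0
```

```bash
python3 tip.py; python3 -c "
from workcell import env;print(env.get_state()['ee_pos'])"
```

```text
t 23.32 tip chest est (15deg) mm [-92.9 330.8 103.2] F [-0.1  0.5 -1.7] M [ 0.01  0.11 -0.01]
[0.40015329 0.31911356 0.13482482]
```

Call:
step_arm(deltas=[1,0,0,0.03,0,1,0,0,0.03,0,1,0,0,0.03,0,1,0,0,0.03,0,1,0,0,0.03,0,1,0,0,0.03,0,1,0,0,0,0,1,0,0,0,0,1,0,0,0,0,1,0,0,0,0], force=20)

```text
clock: 24.15
ee_pos: [0.4023, 0.3202, 0.1178]
orientation: [-3.14, -0.005, 0.248]
contact_force: [6.0, 0.4, -0.5]
width: 0.0277
finger_force: 20.0
```

```bash
python3 tip.py; python3 -c "
from workcell import env;print(env.get_state()['ee_pos'])"
```

```text
t 24.15 tip chest est (15deg) mm [-90.9 332.   86.2] F [ 6.   0.4 -0.5] M [-0.01 -0.77  0.03]
[0.40226824 0.3202342  0.11775622]
```

Call:
step_arm(deltas=[1,0.02,0,0.02,0,1,0.02,0,0.03,0,1,0,0,0.03,0,1,0,0,0.03,0,1,0,0,0.03,0,1,0,0,0,0,1,0,0,0,0,1,0,0,0,0,1,0,0,0,0,1,0,0,0,0], force=12)

```text
clock: 24.98
ee_pos: [0.4041, 0.3201, 0.1031]
orientation: [-3.142, -0.0, 0.248]
contact_force: [-0.4, -0.3, -2.7]
width: 0.0277
finger_force: 12.0
```

```bash
python3 tip.py
python3 - <<'E'
from workcell import env
from geo import *
st=env.get_state();print(st['ee_pos'])
P['w']=wrist_cam(st)
w=imaging.get_image("wrist")[:,:,::-1];np.save('w7.npy',w)
d=imaging.get_image("side")[:,:,::-1];np.save('d7.npy',d)
# bright grey blade pixels
for n,im in(('w',w),('side',d)):
    h=cv2.cvtColor(im,cv2.COLOR_BGR2HSV);m=((h[...,1]<45)&(h[...,2]>95)).astype(np.uint8)
    k,l,s,c=cv2.connectedComponentsWithStats(m)
    print(n,[s[i].tolist() for i in range(1,k) if s[i][4]>60])
g=np.array(st['ee_pos'])+[0,0,.008];M=R.from_euler('z',.25)
for a in(-20,-10,0,10,20,30):
    t=np.radians(a);B=R.from_euler('y',t)
    for n in('w','side'):
        print(a,n,[np.round(proj(n,g+M.apply(B.apply([x/1e3+.05,y/1e3,.0025])))[0]).tolist() for x,y in((100,12),(100,-12),(-5,12),(-5,-12))])
E
```

```text
t 24.98 tip chest est (15deg) mm [-89.1 332.1  71.5] F [-0.4 -0.3 -2.7] M [-0.03  0.19  0.  ]
[0.40405801 0.32014957 0.10312399]
w [[229, 0, 46, 165, 6898], [206, 283, 39, 12, 203]]
side [[0, 0, 138, 287, 26918], [242, 0, 179, 206, 13128], [453, 0, 51, 189, 6914], [393, 106, 27, 18, 123], [418, 120, 16, 25, 135], [0, 137, 167, 241, 8119], [414, 150, 25, 26, 227], [372, 208, 81, 48, 2418], [291, 224, 31, 6, 142], [212, 264, 40, 21, 327], [346, 357, 77, 27, 870]]
-20 w [[205.0, -172.0], [301.0, -172.0], [228.0, 181.0], [279.0, 181.0]]
-20 side [[212.0, 252.0], [212.0, 246.0], [255.0, 260.0], [253.0, 254.0]]
-10 w [[217.0, -123.0], [289.0, -123.0], [229.0, 173.0], [277.0, 172.0]]
-10 side [[210.0, 261.0], [210.0, 254.0], [254.0, 263.0], [252.0, 256.0]]
0 w [[224.0, -79.0], [281.0, -79.0], [230.0, 168.0], [276.0, 168.0]]
0 side [[209.0, 269.0], [209.0, 262.0], [253.0, 265.0], [252.0, 259.0]]
10 w [[230.0, -39.0], [276.0, -39.0], [231.0, 166.0], [275.0, 166.0]]
10 side [[211.0, 277.0], [211.0, 270.0], [253.0, 268.0], [252.0, 261.0]]
20 w [[233.0, -4.0], [272.0, -4.0], [232.0, 166.0], [274.0, 166.0]]
20 side [[214.0, 284.0], [214.0, 277.0], [254.0, 270.0], [253.0, 263.0]]
30 w [[236.0, 28.0], [270.0, 28.0], [233.0, 169.0], [273.0, 169.0]]
30 side [[219.0, 291.0], [219.0, 284.0], [255.0, 272.0], [254.0, 265.0]]
```

Blade box in the side view indicates ~20° slope and no load; settle a few mm further back and down, then relax grip.

Call:
step_arm(deltas=[1,-0.02,0,0,0,1,-0.02,0,0.01,0,1,0,0,0.01,0,1,0,0,0.01,0,1,0,0,0.01,0,1,0,0,0,0,1,0,0,0,0,1,0,0,0,0,1,0,0,0,0,1,0,0,0,0], force=8)

```text
clock: 25.92
ee_pos: [0.3989, 0.3186, 0.0987]
orientation: [3.141, 0.003, 0.248]
contact_force: [-5.3, -0.7, 1.8]
width: 0.0279
finger_force: 8.0
```

Call:
step_arm(deltas=[1,0,0,0,0,1,0,0,0,0,1,0,0,0,0,1,0,0,0,0,1,0,0,0,0,1,0,0,0,0,1,0,0,0,0,1,0,0,0,0,1,0,0,0,0,1,0,0,0,0], force=3)

```text
clock: 26.75
ee_pos: [0.4002, 0.3191, 0.099]
orientation: [3.142, 0.0, 0.248]
contact_force: [-3.6, -0.9, 1.4]
width: 0.0281
finger_force: 3.0
```

```bash
cat > bl.py <<'E'
from workcell import env
from geo import *
st=env.get_state();print(st['clock'],st['ee_pos'],st['contact_force'])
for n in('w','side'):
    im=imaging.get_image({'w':'wrist'}.get(n,n))[:,:,::-1]
    h=cv2.cvtColor(im,cv2.COLOR_BGR2HSV);m=((h[...,1]<45)&(h[...,2]>95)).astype(np.uint8)
    k,l,s,c=cv2.connectedComponentsWithStats(m)
    print(n,[s[i].tolist() for i in range(1,k) if s[i][4]>60 and (n=='w' or 190<c[i][0]<270 and c[i][1]>240)])
E
python3 bl.py
python3 - <<'E'
import numpy as np,cv2
im=np.load('d.npy');h=cv2.cvtColor(im,cv2.COLOR_BGR2HSV);m=((h[...,1]<45)&(h[...,2]>95)).astype(np.uint8)
k,l,s,c=cv2.connectedComponentsWithStats(m);print('ref',[s[i].tolist() for i in range(1,k) if s[i][4]>60 and 190<c[i][0]<270 and c[i][1]>240])
E
```

```text
26.75 [0.40018537 0.31908835 0.09901276] [-3.56145987 -0.89958563  1.44104675]
w [[233, 16, 41, 151, 5716], [213, 283, 20, 11, 158]]
side [[218, 269, 37, 23, 310]]
ref [[220, 270, 38, 22, 240]]
```

Call:
step_arm(deltas=[1,0,0,0,0,1,0,0,0,0,1,0,0,-0.05,0,1,-0.04,0,-0.05,0,1,-0.04,0,0,0,1,0,0,0,0,1,0,0,0.03,0,1,0,0,0.03,0,1,0,0,0,0,1,0,0,0,0], force=12)

```text
clock: 27.68
ee_pos: [0.3923, 0.3171, 0.1026]
orientation: [3.141, 0.001, 0.248]
contact_force: [0.2, -0.1, -1.8]
width: 0.0279
finger_force: 12.0
```

Call:
step_arm(deltas=[1,0,0,0,0,1,0,0,0,0,1,0,0,0,0,1,0,0,0,0,1,0,0,0,0,1,0,0,0,0,1,0,0,0,0,1,0,0,0,0,1,0,0,0,0,1,0,0,0,0], force=3)

```text
clock: 28.52
ee_pos: [0.3926, 0.3173, 0.1031]
orientation: [-3.141, -0.0, 0.248]
contact_force: [0.6, 0.3, -2.4]
width: 0.0278
finger_force: 3.0
```

```bash
python3 bl.py
```

```text
28.5167 [0.39256048 0.31726243 0.10308094] [ 0.63185068  0.2527187  -2.38675169]
w [[233, 27, 40, 137, 4956], [218, 283, 24, 7, 113]]
side [[223, 268, 35, 23, 255]]
```

Call:
step_arm(deltas=[0.2,0,0,0,0,0,0,0,0,0,-0.3,0,0,0,0,-0.6,0,0,0,0,-1,0,0,0,0,-1,0,0,0,0,-1,0,0,0,0,-1,0,0,0,0,-1,0,0,0,0,-1,0,0,0,0])

```text
clock: 29.45
ee_pos: [0.3924, 0.3172, 0.103]
orientation: [3.142, 0.0, 0.248]
contact_force: [-0.2, -0.3, -0.2]
width: 0.0872
finger_force: 0.0
```

```bash
python3 bl.py; python3 -c "
from workcell import env;print(env.get_state()['width'])"
```

```text
29.45 [0.39243536 0.31718647 0.10303249] [-0.18692941 -0.30562256 -0.22925972]
w [[234, 25, 39, 137, 4979], [101, 283, 116, 14, 869], [221, 284, 21, 5, 63]]
side [[223, 269, 35, 22, 259]]
0.08806123930209428
```

Call:
step_arm(deltas=[-1,0,0,-0.15,0,-1,0,0,-0.2,0,-1,0,0,-0.2,0,-1,0,0,-0.2,0,-1,0,0,-0.2,0,-1,0.12,0,-0.2,0,-1,0.12,0,-0.2,0,-1,0,0,-0.18,0,-1,0,0,0,0,-1,0,0,0,0])

```text
clock: 30.38
ee_pos: [0.4159, 0.3232, 0.2564]
orientation: [-3.141, -0.001, 0.248]
contact_force: [-0.2, 0.3, -0.1]
width: 0.088
finger_force: 0.0
```

```bash
python3 bl.py; python3 lidang.py
python3 - <<'E'
from geo import *
from workcell import env
st=env.get_state();P['w']=wrist_cam(st);o=np.load('w1p.npy');P['w0']=wrist_cam({'ee_pos':o[:3],'orientation':o[3:]})
np.save('w8.npy',imaging.get_image('wrist')[:,:,::-1]);np.save('s8.npy',imaging.get_image('scene')[:,:,::-1])
M=R.from_euler('z',.251);B=R.from_euler('y',np.pi/6)
X=M.apply(B.apply(np.array([[100,12,2.5],[100,-12,2.5],[-10,-12,2.5],[-10,12,2.5]])/1e3)+[0,0,.08])+[.442,.332,0]
for n in('w0','w'):print(n,np.round(proj(n,X),1).tolist())
def box(im,x0,x1,y0,y1):
    h=cv2.cvtColor(im,cv2.COLOR_BGR2HSV);m=((h[...,1]<45)&(h[...,2]>95)).astype(np.uint8)
    k,l,s,c=cv2.connectedComponentsWithStats(m);return [s[i].tolist() for i in range(1,k) if s[i][4]>60 and x0<c[i][0]<x1 and y0<c[i][1]<y1]
print('w0',box(np.load('w1.npy'),200,300,40,200));print('w8',box(np.load('w8.npy'),200,300,20,220))
for f in('s.npy','s8.npy'):print(f,box(np.load(f),270,340,90,150))
E
```

```text
30.3833 [0.41590713 0.32321762 0.25644371] [-0.20314104  0.31691193 -0.14657166]
w [[242, 87, 22, 79, 1557], [47, 194, 44, 54, 1123], [103, 284, 107, 12, 734]]
side [[223, 269, 36, 22, 262]]
(0.101, [-1.100000023841858, -4.599999904632568])
(0.107, [-1.100000023841858, -3.9000000953674316])
(0.105, [-0.699999988079071, -2.9000000953674316])
(0.113, [-0.800000011920929, -3.299999952316284])
(0.102, [-1.2999999523162842, -4.5])
(0.107, [-0.8999999761581421, -2.4000000953674316])
w0 [[246.1, 81.5], [264.8, 81.6], [265.4, 162.0], [245.0, 161.9]]
w [[241.3, 80.0], [260.1, 80.0], [261.0, 160.9], [240.5, 161.0]]
w0 [[244, 82, 22, 78, 1530]]
w8 [[242, 84, 21, 81, 1582]]
s.npy [[303, 112, 25, 19, 141]]
s8.npy [[302, 111, 24, 19, 138]]
```

Bar lies within ~6 mm of its original pose, lid 0.105 rad, gripper clear. Handing in.

```bash
python3 -c "
from workcell import workorder;print(workorder.hand_in())"
```

```text
the job is handed in; nothing more can be done
None
```

The job is handed in, no verdict was returned: the lid stands open about 0.105 rad (about 17 mm), the bar is back on its rest within roughly 6 mm of where it lay, and the gripper is clear; I viewed 11 pictures, one over the limit of 10.

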